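# Serve the seeded rolls from the gravity dispenser

## Task

Serve the three seeded rolls: push down the red paddle of the dispenser that holds the dark seeded rolls so that its gate lifts, and keep it down until all three have rolled out and lie in the green tray. Then ease the paddle back up under your fingers so that the gate closes gently instead of snapping shut, and move clear. Do not touch the rolls or the gates by hand, do not work the dispenser with the plain rolls, and leave the jam jar, loaf and tongs where they are.

Things in the scene. Friction and masses are not known exactly. Their poses are not given: they have to be found in the camera images.
- unit_seeded: dispenser of dark seeded rolls on a plinth 2 to 45 mm high. Origin on the plinth below the rocker pivot; x downhill (away from robot), z up. mm: base x -190..108, 110 wide, 20 thick; chute 72 wide, back wall x -78, walls to 166 high, floor 119 high there, 84 at x 126; axle z 190; arms y +-46; stop post under paddle 158 high; green tray x 112..312, 125 wide, 70 high: rolls lie in it at z 34
- lever_seeded (a joint): rocker of the dispenser of dark seeded rolls: red paddle on the robot side, gate at the far end. rad: 0 paddle up, gate shut; grows as the paddle is pressed; 0.42 paddle on its stop, gate fully up, 68 mm over the floor. Rolls pass above about 0.34. Sprung: pressing the paddle's middle takes 2 to 8 N, then it meets a hard stop; let go there, it snaps shut at over 6 rad/s (4 is too fast)
- paddle_seeded (a point): middle of the top face of the red paddle (52 mm wide across the chute, 44 mm along it, 4 mm thick, on a 22 mm wide tongue) of the dispenser of dark seeded rolls. At rest 237 mm over its plinth, 130 mm from the pivot on the robot side, tilted 0.23 rad (robot side high); fully pressed 180 mm over it, 138 mm from the pivot, tilted 0.19 rad the other way.
- gate_seeded (a point): centre of the clear gate with red lower edge (92 mm wide, 66 mm tall, 5 mm thick) at the mouth of the chute with the dark seeded rolls; carried by the front end of the rocker arms. Shut, this point is 116 mm in front of the pivot and 130 mm over the plinth, its lower edge 97 mm over it. It is collider geom lever_seeded_c6
- unit_plain: dispenser of plain golden rolls on a plinth 2 to 45 mm high. Origin on the plinth below the rocker pivot; x downhill (away from robot), z up. mm: base x -190..108, 110 wide, 20 thick; chute 72 wide, back wall x -78, walls to 166 high, floor 119 high there, 84 at x 126; axle z 190; arms y +-46; stop post under paddle 158 high; green tray x 112..312, 125 wide, 70 high: rolls lie in it at z 34
- lever_plain (a joint): rocker of the dispenser of plain golden rolls: red paddle on the robot side, gate at the far end. rad: 0 paddle up, gate shut; grows as the paddle is pressed; 0.42 paddle on its stop, gate fully up, 68 mm over the floor. Rolls pass above about 0.34. Sprung: pressing the paddle's middle takes 2 to 8 N, then it meets a hard stop; let go there, it snaps shut at over 6 rad/s (4 is too fast)
- paddle_plain (a point): middle of the top face of the red paddle (52 mm wide across the chute, 44 mm along it, 4 mm thick, on a 22 mm wide tongue) of the dispenser of plain golden rolls. At rest 237 mm over its plinth, 130 mm from the pivot on the robot side, tilted 0.23 rad (robot side high); fully pressed 180 mm over it, 138 mm from the pivot, tilted 0.19 rad the other way.
- gate_plain (a point): centre of the clear gate with red lower edge (92 mm wide, 66 mm tall, 5 mm thick) at the mouth of the chute with the plain golden rolls; carried by the front end of the rocker arms. Shut, this point is 116 mm in front of the pivot and 130 mm over the plinth, its lower edge 97 mm over it. It is collider geom lever_plain_c6
- seeded_roll_1: dark brown round bread roll covered with pale seeds, 58 mm ball, 40 to 60 g; origin at its centre. At the start it is number 1 in its chute, counted from the gate, and its centre is 29 mm above the chute floor
- seeded_roll_2: dark brown round bread roll covered with pale seeds, 58 mm ball, 40 to 60 g; origin at its centre. At the start it is number 2 in its chute, counted from the gate, and its centre is 29 mm above the chute floor
- seeded_roll_3: dark brown round bread roll covered with pale seeds, 58 mm ball, 40 to 60 g; origin at its centre. At the start it is number 3 in its chute, counted from the gate, and its centre is 29 mm above the chute floor
- plain_roll_1: plain golden round bread roll without seeds, 58 mm ball, 40 to 60 g; origin at its centre. At the start it is number 1 in its chute, counted from the gate, and its centre is 29 mm above the chute floor
- plain_roll_2: plain golden round bread roll without seeds, 58 mm ball, 40 to 60 g; origin at its centre. At the start it is number 2 in its chute, counted from the gate, and its centre is 29 mm above the chute floor
- plain_roll_3: plain golden round bread roll without seeds, 58 mm ball, 40 to 60 g; origin at its centre. At the start it is number 3 in its chute, counted from the gate, and its centre is 29 mm above the chute floor
- jam_jar: small amber jam jar with brass lid, 58 mm across, 85 mm tall, standing between the two dispensers on the robot's side; origin under its centre
- rye_loaf: dark rye tin loaf, about 206 x 112 x 105 mm, on the counter to the robot's left; origin under its centre, long along x
- tongs: steel serving tongs lying flat, about 270 mm long, 22 mm high, on the counter to the robot's right; origin under the middle, jaws to +x
There are look-alikes about, which are no part of the job. What is shaped like the seeded_roll_1 but purple is not meant.

How it is judged:
By the outcome, as a careful person would: the job done as asked, in the order asked, and still so for the second after the job is handed in, with the robot touching nothing.
It also fails if it takes over 38 s, if anything falls off the work surface, if the arm or the gripper's body presses on something with over 40 N, if the wrist force passes 120 N, or if a joint passes its speed limit or range.

## Robot

A 7-joint arm with a two-finger parallel gripper is mounted at the origin on the work surface. World frame = base frame: x ahead of the robot, y to its left, z up, the work surface at z = 0. Lengths are in m, angles in degrees, forces in N, time in s.
With the tool pointing down it reaches from about 0.4 to 0.9 m from the base axis. Payload 5.5 kg.
Tool frame: the origin (TCP) lies midway between the tips of the shut fingers; the grasp point (between the pads) lies 19 mm behind it; z points along the fingers, y is the direction in which the jaws open and shut (so a half turn about z gives the same grasp; the last joint's range is limited). The gripper opens to 92 mm and grips with 3 to 60 N. Pads are 19 mm wide; open, the fingers measure 130 mm over their backs; the gripper's body (75 mm by 190 mm) begins 47 mm behind the grasp point.
Start: joints at [91.456, 28.699, -24.465, 88.831, 12.651, 65.22, -12.049], TCP at [0.153, -0.632, 0.227] pointing down, gripper open.
Joint ranges: [-164.97, 164.97], [-17.58, 116.51], [-87.97, 89.64], [11.32, 138.91], [-80.73, 260.73], [10.89, 115.49], [-147.41, 147.41]. Speed limits (degrees/s): [147.25, 147.25, 180, 180, 180, 180, 180].

## Interface

Orientations are given as a 3x3 rotation matrix whose columns are the frame's x, y, z axes.
In Python, from station import robot gives the robot as it stands. The module is installed in compiled form; this text tells all that it offers.
- The arm moves only by the tool arm_command, never from a script. Its argument "series" is a list that holds one entry, the list of rows, each a list of 6 numbers: the shift along the tool's x, y, z in mm, then the turn, a rotation vector about the tool's x, y, z in units of 5 degrees (1.0 is 5 degrees). A call has 1 to 8 rows; each row shifts and turns the commanded pose from where the row before left it, along the tool's axes as they then stand; what a row does not reach is not made up. A row lasts 1/10 s, in which the tool goes at most 50 mm and 8.59 degrees, less where a joint would pass 70% of its speed; a pose out of reach is approached as far as the arm can. A call is refused whole if a number of a shift passes 50 or a number of a turn 1, either way. A call with a gripper value outside its range is refused whole. "grip" is the opening, from 0 (shut) to 1 (fully open), set as the call begins (left out, the last holds). The fingers move at their own pace and stop on an object; the grip force is fixed at half the most. Time passes only in rows, so rows that do not move let the fingers close. It gives the time, the measured TCP pose, the force and the opening at its end, in the units of the state.
- robot.sense(): the state, without advancing time (a new reading comes with each control period).
- robot.grab_frame(name): name is "side" or "top" or "wrist"; returns a dict with "img" (480x640x3 uint8, red, green, blue), "fx", "fy", "cx", "cy" (pixels), "D" ([k1, k2, p1, p2, k3] as OpenCV has them; the pictures are not rectified), "position" and "attitude" of the camera in the world; the wrist camera has in their place "hand_eye" (4x4, takes a point from camera to tool coordinates, whose origin is the TCP and whose axes are the flange's). Camera axes: x right, y up, looking along -z (the intrinsics and any distortion apply to the point x, -y, -z); pixel columns grow to the right and rows downward; lengths in m; the calibration is good to about 2 mm. A picture is of the moment at which its call begins: read the wrist's pose just before it. There is no depth.
- robot.job_done(): hands the job in, once; it reports no verdict.
The state is a dict: "t": time; "joints": joint angles; "qvel": joint speeds; "joint_torque": joint torques, N m; "ee_pos": TCP position; "eef_rot": TCP orientation; "ft_force": force on the tool from outside, world axes, zero at the start; "torque": the same for the moment, N m; "width": opening from 0.0 (shut) to 1.0 (fully open).
Only numpy, scipy, OpenCV 4.12 (cv2) and the standard library are available. Lean on these libraries where they do the work, as an engineer would, in place of code of your own. Each camera call takes 0.05 s, during which the arm holds its last target. There are 200 camera calls.

## Working session

There is one attempt and no reset: what is moved stays moved. The work goes in short steps, Python scripts to look and compute and a tool call to move; the robot and the scene stay as the last step left them, time stands still between calls to the robot, and variables do not carry over. Pictures are saved under pics/ and viewed, about 8 in all and at most 12, crops included, and the job is handed in when it is done.

Besides the shell and the picture viewer there is one more tool, called as name(argument=value, ...) on one line, values as JSON. arm_command: Moves the arm, as the interface text tells. Its arguments: {"type":"object","properties":{"series":{"type":"array","items":{"type":"array","items":{"type":"array","items":{"type":"number"}}}},"grip":{"type":"number"}},"required":["series"]}

```bash
mkdir -p pics
cat > h.py <<'E'
import numpy as np, cv2, pickle
from station import robot
def grab(n,save):
    s=robot.sense(); f=robot.grab_frame(n); f['s']=s
    cv2.imwrite(f'pics/{save}.png',f['img'][:,:,::-1]); pickle.dump(f,open(f'pics/{save}.pkl','wb')); return f
def load(save): return pickle.load(open(f'pics/{save}.pkl','rb'))
def ray(f,uv):
    K=np.array([[f['fx'],0,f['cx']],[0,f['fy'],f['cy']],[0,0,1.]])
    p=cv2.undistortPoints(np.array([[uv]],float),K,np.array(f['D'],float))[0,0]
    d=np.array([p[0],-p[1],-1.])
    if 'hand_eye' in f:
        T=np.array(f['hand_eye']); R=np.array(f['s']['eef_rot']); o=np.array(f['s']['ee_pos'])+R@T[:3,3]; d=R@T[:3,:3]@d
    else: o=np.array(f['position']); d=np.array(f['attitude'])@d
    return o,d/np.linalg.norm(d)
def onz(f,uv,z):
    o,d=ray(f,uv); return o+d*(z-o[2])/d[2]
def tri(f1,u1,f2,u2):
    o1,d1=ray(f1,u1);o2,d2=ray(f2,u2)
    A=np.array([d1,-d2]).T; t=np.linalg.lstsq(A,o2-o1,rcond=None)[0]
    a=o1+t[0]*d1;b=o2+t[1]*d2; return (a+b)/2,np.linalg.norm(a-b)
E
python3 - <<'E'
from h import *
for n in('top','side'):
    f=grab(n,n+'0'); print(n,f['position'],f['attitude'],f['fx'])
s=robot.sense();print(s['t'],s['ee_pos'],s['eef_rot'],s['ft_force'],s['width'])
E
```

```text
top [0.3456036  0.01985331 1.43072042] [[ 0.03165443  0.97815964 -0.20543055]
 [-0.99949732  0.03061584 -0.00823315]
 [-0.0017639   0.20558789  0.97863707]] 523.7323744077534
side [0.42110746 0.99679372 1.19522954] [[-0.98992816  0.09052515 -0.10884595]
 [-0.14083805 -0.70783343  0.69219685]
 [-0.01438358  0.7005548   0.71345363]] 484.1418806554706
0.1 [ 0.1529422  -0.63110971  0.22579534] [[ 9.71843714e-01  2.35626168e-01 -3.22486078e-04]
 [ 2.35626373e-01 -9.71842241e-01  1.69443818e-03]
 [ 8.58483829e-05 -1.72271532e-03 -9.99998512e-01]] [-0.02276542 -0.55822193  0.03403988] 1.0037350588346747
```

View pics/top0.png

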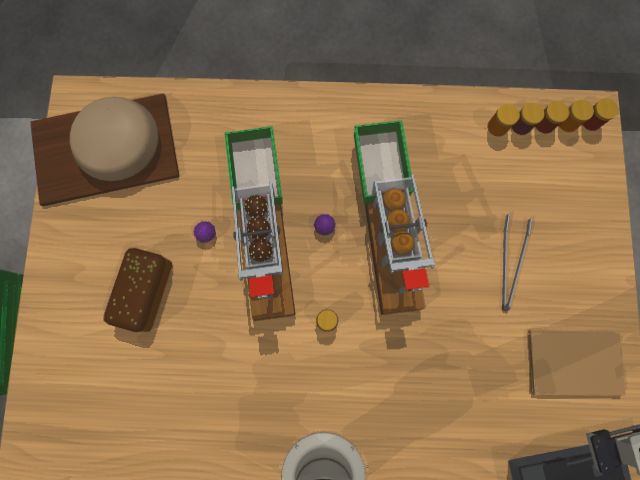

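View pics/side0.png

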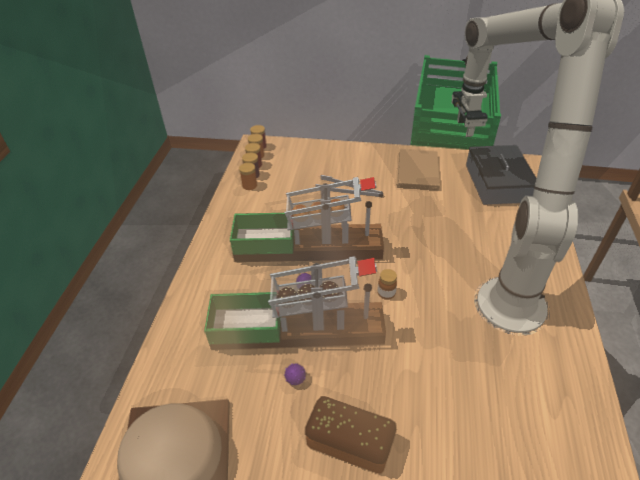

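The top picture shows the seeded rolls at (258,207), (258,225) and (261,248), with their red paddle at (261,286). In the side picture that paddle is at (366,267). Look-alikes are the plain unit's paddle at top (416,279) and side (368,184), plus purple balls at top (204,232) and (325,224). I choose the left unit.

Run:
```python
from h import *
def reds(f):
    h=cv2.cvtColor(f['img'],cv2.COLOR_RGB2HSV)
    m=((h[...,0]<6)|(h[...,0]>175))&(h[...,1]>190)&(h[...,2]>120)
    n,l,st,c=cv2.connectedComponentsWithStats(m.astype(np.uint8))
    return [(c[i].round(1),st[i].tolist(),cv2.minAreaRect(np.argwhere(l==i)[:,::-1].astype(np.float32))) for i in range(1,n) if st[i,4]>60]
t,s=load('top0'),load('side0')
for f in(t,s):
    for r in reds(f): print(r)
a=[r for r in reds(t) if r[0][0]<300][0]; b=[r for r in reds(s) if r[0][1]>230][0]
print('paddle',tri(t,a[0],s,b[0]))
print('at z .282 from top',onz(t,a[0],.27))
# tray: green mask, left
h=cv2.cvtColor(t['img'],cv2.COLOR_RGB2HSV)
m=((h[...,0]>45)&(h[...,0]<80)&(h[...,1]>120)).astype(np.uint8); m[:,:200]=0;m[:,320:]=0
box=cv2.minAreaRect(np.argwhere(m>0)[:,::-1].astype(np.float32));print(box)
c=t['img'][170:330,190:350];cv2.imwrite('pics/c1.png',cv2.resize(c,None,fx=3.7,fy=3.7,interpolation=cv2.INTER_CUBIC)[:,:,::-1])
```

```text
(array([415.2, 278.5]), [403, 269, 26, 21, 416], ((415.29730224609375, 278.2837829589844), (19.070283889770508, 23.180255889892578), 80.53767395019531))
(array([260.9, 285.8]), [249, 275, 25, 22, 426], ((260.8899841308594, 285.72998046875), (18.667619705200195, 23.900211334228516), 81.8698959350586))Traceback (most recent call last):
  File "<stdin>", line 10, in <module>
IndexError: list index out of range
```

Run:
```python
from h import *
def reds(f,s):
    h=cv2.cvtColor(f['img'],cv2.COLOR_RGB2HSV)
    m=((h[...,0]<8)|(h[...,0]>172))&(h[...,1]>s)&(h[...,2]>110)
    n,l,st,c=cv2.connectedComponentsWithStats(m.astype(np.uint8))
    return [(c[i].round(1),st[i].tolist(),cv2.boxPoints(cv2.minAreaRect(np.argwhere(l==i)[:,::-1].astype(np.float32)))) for i in range(1,n) if st[i,4]>60]
t,s=load('top0'),load('side0')
for r in reds(s,165): print(r[:2])
a=[r for r in reds(t,190) if r[0][0]<300][0]; b=[r for r in reds(s,165) if r[0][1]>230][0]
p,e=tri(t,a[0],s,b[0]);print('paddle',p,e)
print('corners',[onz(t,q,p[2]).round(4) for q in a[2]])
h=cv2.cvtColor(t['img'],cv2.COLOR_RGB2HSV)
m=((h[...,0]>45)&(h[...,0]<80)&(h[...,1]>120)).astype(np.uint8); m[:,:200]=0;m[:,320:]=0
pts=np.argwhere(m>0)[:,::-1].astype(np.float32)
bx=cv2.boxPoints(cv2.minAreaRect(pts));print([ (q.round(0),onz(t,q,p[2]-.237+.07).round(4)) for q in bx])
c=t['img'][170:330,190:350];cv2.imwrite('pics/c1.png',cv2.resize(c,None,fx=3.7,fy=3.7,interpolation=cv2.INTER_CUBIC)[:,:,::-1])
```

```text
(array([367.4, 183.4]), [361, 178, 14, 12, 126])
(array([367. , 265.9]), [359, 258, 17, 16, 204])
paddle [0.45462826 0.15212876 0.27763945] 0.0036150986729932126
corners [array([0.4723, 0.182 , 0.2776]), array([0.4815, 0.1301, 0.2776]), array([0.4407, 0.1222, 0.2776]), array([0.4316, 0.1738, 0.2776])]
[(array([224., 132.], dtype=float32), array([0.8815, 0.2935, 0.1106])), (array([273., 126.], dtype=float32), array([0.902 , 0.1625, 0.1106])), (array([281., 197.], dtype=float32), array([0.7063, 0.1307, 0.1106])), (array([232., 203.], dtype=float32), array([0.6866, 0.2578, 0.1106]))]
```

View pics/c1.png

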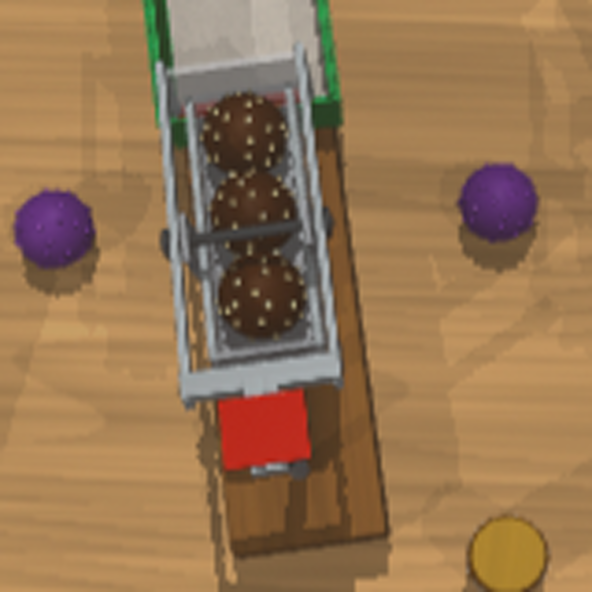

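The crop shows three seeded rolls behind the gate, with the red paddle nearest the robot. By triangulation the paddle is at (0.456, 0.152, 0.278), so the plinth is about 41 mm high. The unit's yaw is about 9.9°. Next I shut the gripper, lift and go over.

arm_command(series=[[[0, 0, -48, 0, 0, 0], [0, 0, -48, 0, 0, 0], [20, -20, -38, 0, 0, 0], [32, -32, -18, 0, 0, 0], [34, -34, 0, 0, 0, 0], [34, -34, 0, 0, 0, 0], [34, -34, 0, 0, 0, 0], [34, -34, 0, 0, 0, 0]]], grip=0)

```text
t: 0.9
ee_pos: [0.2921, -0.4027, 0.3784]
eef_rot: [[0.972, 0.235, -0.0], [0.235, -0.972, 0.0], [-0.0, -0.0, -1.0]]
ft_force: [0.6, -0.3, -0.1]
width: 0.35
```

arm_command(series=[[[34, -34, 0, 0, 0, 0], [34, -34, 0, 0, 0, 0], [34, -34, 0, 0, 0, 0], [34, -34, 0, 0, 0, 0], [30, -38, 0, 0, 0, 0], [20, -44, 0, 0, 0, 0], [10, -46, 0, 0, 0, 0], [5, -48, 0, 0, 0, 0]]])

```text
t: 1.7
ee_pos: [0.4134, -0.0519, 0.3784]
eef_rot: [[0.972, 0.237, -0.0], [0.237, -0.972, 0.001], [0.0, -0.001, -1.0]]
ft_force: [-0.0, 0.9, 0.6]
width: 0.002
```

```bash
cat > go.py <<'E'
from h import *
import sys
from scipy.spatial.transform import Rotation as Ro
s=robot.sense(); p=np.array(s['ee_pos']);R=np.array(s['eef_rot'])
a=np.radians(9.9); Rt=np.array([[np.cos(a),np.sin(a),0],[np.sin(a),-np.cos(a),0],[0,0,-1]])
tgt=np.array([float(x) for x in sys.argv[1:4]])
print('t',s['t'],'p',p.round(4),'F',np.round(s['ft_force'],2),'w',s['width'])
print('shift mm',(1000*R.T@(tgt-p)).round(1),'turn/5deg',(np.degrees(Ro.from_matrix(R.T@Rt).as_rotvec())/5).round(2))
E
python3 go.py .456 .152 .36
```

```text
t 1.7 p [ 0.4134 -0.0519  0.3784] F [-0.    0.87  0.56] w 0.0016651952153903691
shift mm [  89.6 -188.    18.6] turn/5deg [-0.01  0.    0.76]
```

arm_command(series=[[[18, -38, 0, 0, 0, 0.4], [20, -36, 0, 0, 0, 0.36], [20, -36, 0, 0, 0, 0], [18, -36, 0, 0, 0, 0], [16, -34, 0, 0, 0, 0], [0, 0, 10, 0, 0, 0]]])

```text
t: 2.3
ee_pos: [0.4694, 0.1468, 0.3694]
eef_rot: [[0.984, 0.18, 0.001], [0.18, -0.984, 0.005], [0.002, -0.005, -1.0]]
ft_force: [0.3, 0.7, -0.6]
width: 0.008
```

```bash
python3 go.py .456 .152 .36
python3 - <<'E'
from h import *
f=grab('wrist','w1')
h=cv2.cvtColor(f['img'],cv2.COLOR_RGB2HSV)
m=((h[...,0]<8)|(h[...,0]>172))&(h[...,1]>165)&(h[...,2]>90)
n,l,st,c=cv2.connectedComponentsWithStats(m.astype(np.uint8))
for i in range(1,n):
    if st[i,4]>100: print(c[i],st[i],onz(f,c[i],.278),[onz(f,q,.278).round(4)[:2].tolist() for q in cv2.boxPoints(cv2.minAreaRect(np.argwhere(l==i)[:,::-1].astype(np.float32)))])
E
```

```text
t 2.3 p [0.4694 0.1468 0.3694] F [ 0.28  0.67 -0.62] w 0.00820169906901126
shift mm [-12.2  -7.5   9.4] turn/5deg [-0.06 -0.03  0.1 ]
```

View pics/w1.png

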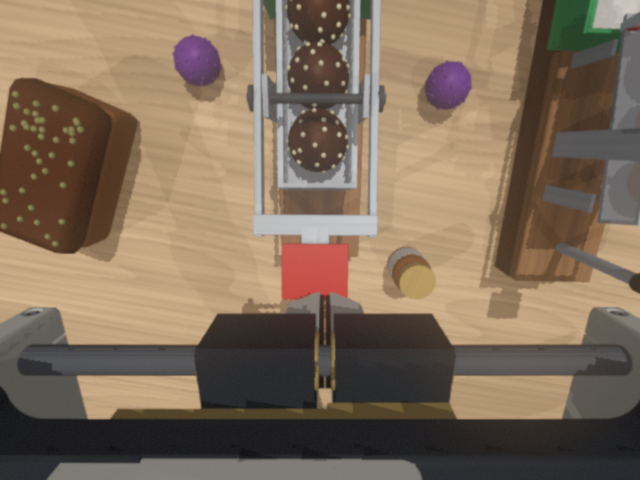

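The wrist view shows the right unit. The red paddle spans columns 282–348 from row 244 to about 299, and the unit is aligned with the tool.

```bash
python3 - <<'E'
from h import *
f=load('w1')
print(f['img'][260,315])
for q,z in(((282,244),.273),((348,244),.273),((282,299),.283),((348,297),.283),((249,98),.231),((384,98),.231)): print(q,onz(f,q,z).round(4))
E
python3 go.py .455 .152 .36
```

```text
[200  85  79]
(282, 244) [0.4701 0.1831 0.273 ]
(348, 244) [0.4794 0.133  0.273 ]
(282, 299) [0.4289 0.1759 0.283 ]
(348, 297) [0.44   0.1255 0.283 ]
(249, 98) [0.5722 0.2298 0.231 ]
(384, 98) [0.5915 0.1242 0.231 ]
t 2.35 p [0.4682 0.1432 0.367 ] F [-1.14 -0.43 -0.66] w 0.005671033772458084
shift mm [-11.4 -11.    7. ] turn/5deg [-0.03  0.02  0.06]
```

arm_command(series=[[[-11, -12, 20, 0, 0, 0], [0, 0, 20, 0, 0, 0], [0, 0, 20, 0, 0, 0], [0, 0, 0, 0, 0, 0], [0, 0, 0, 0, 0, 0]]])

```text
t: 2.85
ee_pos: [0.4564, 0.1489, 0.3089]
eef_rot: [[0.986, 0.169, -0.001], [0.169, -0.986, -0.001], [-0.001, 0.0, -1.0]]
ft_force: [0.2, 0.2, 0.6]
width: 0.001
```

```bash
python3 go.py .4546 .1544 .28
```

```text
t 2.85 p [0.4564 0.1489 0.3089] F [0.18 0.2  0.59] w 0.001055985026752984
shift mm [-0.8 -5.7 28.9] turn/5deg [ 0.01  0.01 -0.03]
```

arm_command(series=[[[-1, -6, 12, 0, 0, 0], [0, 0, 10, 0, 0, 0], [0, 0, 5, 0, 0, 0], [0, 0, 5, 0, 0, 0], [-1, 0, 5, 0, 0, 0], [-1, 0, 5, 0, 0, 0], [0, 0, 0, 0, 0, 0]]])

```text
t: 3.55
ee_pos: [0.4522, 0.1554, 0.2664]
eef_rot: [[0.985, 0.171, -0.001], [0.171, -0.985, -0.0], [-0.001, -0.0, -1.0]]
ft_force: [-2.2, -1.2, 4.0]
width: 0.003
```

```bash
python3 go.py .4472 .1531 .221
python3 - <<'E'
from h import *
f=grab('side','s1')
cv2.imwrite('pics/s1c.png',cv2.resize(f['img'][210:370,190:430],None,fx=3,fy=3,interpolation=cv2.INTER_CUBIC)[:,:,::-1])
E
```

```text
t 3.55 p [0.4522 0.1554 0.2664] F [-2.25 -1.18  4.02] w 0.003361534735220945
shift mm [-5.3  1.5 45.5] turn/5deg [-0.    0.01 -0.01]
```

View pics/s1c.png

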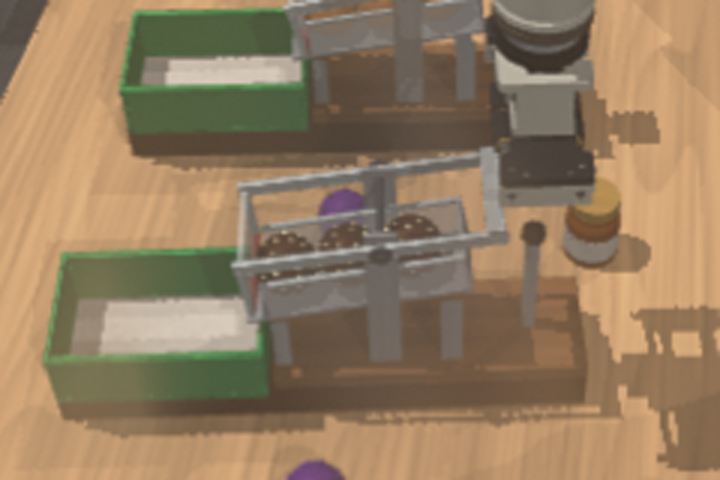

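The fingers are on the paddle at about 4 N, and the gate is only slightly lifted. I keep pressing along the arc.

arm_command(series=[[[-2, 0, 6, 0, 0, 0], [-2, 0, 6, 0, 0, 0], [-1, 0, 6, 0, 0, 0], [-1, 0, 6, 0, 0, 0], [0, 0, 6, 0, 0, 0], [0, 0, 6, 0, 0, 0], [0, 0, 3, 0, 0, 0], [0, 0, 0, 0, 0, 0]]])

```text
t: 4.4
ee_pos: [0.4478, 0.1548, 0.2282]
eef_rot: [[0.985, 0.171, 0.002], [0.171, -0.985, 0.001], [0.002, -0.001, -1.0]]
ft_force: [0.9, -1.0, 6.4]
width: 0.003
```

```bash
python3 go.py .4472 .1531 .221
```

```text
t 4.4 p [0.4478 0.1548 0.2282] F [ 0.88 -0.95  6.36] w 0.0026474396726002924
shift mm [-0.9  1.5  7.2] turn/5deg [-0.01 -0.03 -0.02]
```

arm_command(series=[[[0, 0, 3, 0, 0, 0], [0, 0, 2, 0, 0, 0], [0, 0, 2, 0, 0, 0], [0, 0, 0, 0, 0, 0]]])

```text
t: 4.8
ee_pos: [0.4482, 0.1548, 0.2218]
eef_rot: [[0.985, 0.17, 0.003], [0.17, -0.985, 0.001], [0.003, -0.0, -1.0]]
ft_force: [-0.5, -0.7, 11.3]
width: 0.008
```

arm_command(series=[[[0, 0, 1, 0, 0, 0], [0, 0, 1, 0, 0, 0], [0, 0, 0, 0, 0, 0], [0, 0, 0, 0, 0, 0]]])

```text
t: 5.2
ee_pos: [0.4483, 0.1549, 0.2211]
eef_rot: [[0.985, 0.17, 0.003], [0.17, -0.985, -0.001], [0.003, 0.001, -1.0]]
ft_force: [-3.5, -2.7, 23.6]
width: 0.003
```

```bash
python3 go.py .4472 .1531 .221
python3 - <<'E'
from h import *
f=grab('side','s2')
cv2.imwrite('pics/s2c.png',cv2.resize(f['img'][210:370,190:430],None,fx=3,fy=3,interpolation=cv2.INTER_CUBIC)[:,:,::-1])
E
```

```text
t 5.2 p [0.4483 0.1549 0.2211] F [-3.47 -2.71 23.65] w 0.0025309943674956046
shift mm [-1.4  1.6  0.1] turn/5deg [ 0.01 -0.04 -0.02]
```

View pics/s2c.png

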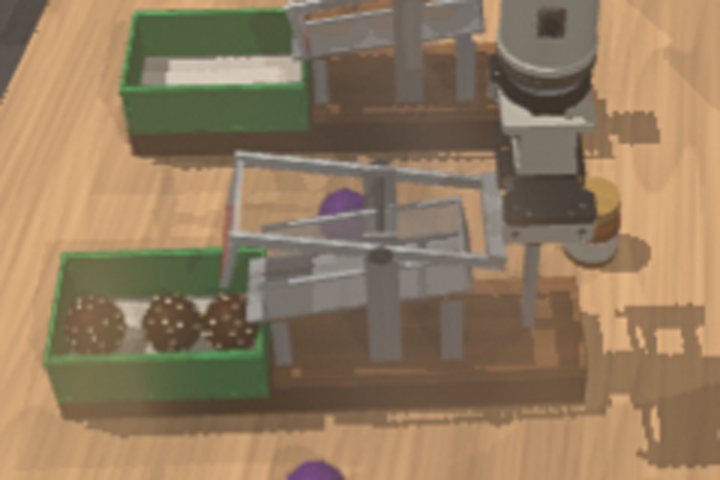

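The paddle is on its stop at 23 N, the gate is fully up and three seeded rolls are in the tray at crop (95,325), (172,322) and (232,322). I relieve the press a little, wait for them to settle and check again.

arm_command(series=[[[0, 0, -1, 0, 0, 0], [0, 0, 0, 0, 0, 0], [0, 0, 0, 0, 0, 0], [0, 0, 0, 0, 0, 0], [0, 0, 0, 0, 0, 0], [0, 0, 0, 0, 0, 0], [0, 0, 0, 0, 0, 0], [0, 0, 0, 0, 0, 0]]])

```text
t: 6.05
ee_pos: [0.4482, 0.1548, 0.2215]
eef_rot: [[0.985, 0.17, 0.003], [0.17, -0.985, 0.0], [0.003, 0.001, -1.0]]
ft_force: [-2.7, -1.4, 17.3]
width: 0.007
```

```bash
python3 go.py .4546 .1544 .28
python3 - <<'E'
from h import *
f=grab('side','s3');g=grab('top','t3')
a=cv2.resize(f['img'][250:350,200:330],(520,400));b=cv2.resize(g['img'][120:290,215:305],(212,400))
cv2.imwrite('pics/s3c.png',np.hstack([a,b])[:,:,::-1])
E
```

```text
t 6.05 p [0.4482 0.1548 0.2215] F [-2.67 -1.45 17.33] w 0.006623447710496132
shift mm [  6.4   1.6 -58.5] turn/5deg [ 0.01 -0.04 -0.02]
```

View pics/s3c.png

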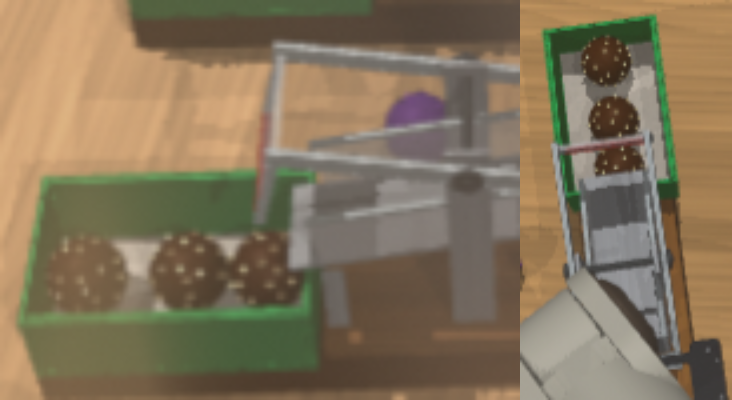

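All three lie at rest in the tray in both views, and the chute is empty. I ease up at about 40 mm/s.

arm_command(series=[[[0, 0, -3, 0, 0, 0], [0, 0, -4, 0, 0, 0], [0, 0, -4, 0, 0, 0], [0, 0, -4, 0, 0, 0], [0, 0, -4, 0, 0, 0], [0, 0, -4, 0, 0, 0], [0.5, 0, -4, 0, 0, 0], [0.5, 0, -4, 0, 0, 0]]])

```text
t: 6.95
ee_pos: [0.4494, 0.155, 0.2518]
eef_rot: [[0.985, 0.17, 0.004], [0.17, -0.985, 0.001], [0.004, -0.001, -1.0]]
ft_force: [3.9, -0.1, 4.0]
width: 0.007
```

arm_command(series=[[[1, 0, -4, 0, 0, 0], [1, 0, -4, 0, 0, 0], [1, 0, -4, 0, 0, 0], [1, 0, -4, 0, 0, 0], [1, 0, -4, 0, 0, 0], [1, 0, -3, 0, 0, 0]]])

```text
t: 7.55
ee_pos: [0.4535, 0.1556, 0.274]
eef_rot: [[0.985, 0.171, -0.0], [0.171, -0.985, -0.0], [-0.0, -0.0, -1.0]]
ft_force: [2.5, 1.1, 2.9]
width: 0.007
```

arm_command(series=[[[0, 0, -3, 0, 0, 0], [0, 0, -3, 0, 0, 0], [0, 0, -3, 0, 0, 0], [0, 0, -3, 0, 0, 0], [0, 0, 0, 0, 0, 0]]])

```text
t: 8.05
ee_pos: [0.4527, 0.1552, 0.2855]
eef_rot: [[0.985, 0.171, -0.001], [0.171, -0.985, -0.001], [-0.002, 0.001, -1.0]]
ft_force: [-0.3, -0.1, -0.1]
width: 0.008
```

Contact ended gently, so I move clear.

arm_command(series=[[[0, 0, -10, 0, 0, 0], [0, 0, -25, 0, 0, 0], [0, 0, -35, 0, 0, 0], [0, 0, -35, 0, 0, 0], [-10, 30, -10, 0, 0, 0], [-10, 35, 0, 0, 0, 0], [0, 35, 0, 0, 0, 0], [0, 35, 0, 0, 0, 0]]])

```text
t: 8.85
ee_pos: [0.4565, 0.0178, 0.4015]
eef_rot: [[0.985, 0.171, 0.001], [0.171, -0.985, -0.002], [0.0, 0.002, -1.0]]
ft_force: [-0.4, 0.4, 0.3]
width: 0.004
```

arm_command(series=[[[0, 30, 0, 0, 0, 0], [0, 20, 0, 0, 0, 0], [0, 0, 0, 0, 0, 0], [0, 0, 0, 0, 0, 0], [0, 0, 0, 0, 0, 0]]])

```text
t: 9.35
ee_pos: [0.4653, -0.0281, 0.4009]
eef_rot: [[0.985, 0.174, 0.0], [0.174, -0.985, 0.0], [0.0, -0.0, -1.0]]
ft_force: [0.3, -0.1, -0.3]
width: 0.004
```

```bash
python3 go.py .4546 .1544 .28
python3 - <<'E'
from h import *
f=grab('side','s4');g=grab('top','t4')
a=cv2.resize(f['img'][160:400,190:430],(480,480));b=cv2.resize(g['img'][110:350,200:360],(320,480))
cv2.imwrite('pics/s4c.png',np.hstack([a,b])[:,:,::-1])
E
```

```text
t 9.35 p [ 0.4653 -0.0281  0.4009] F [ 0.29 -0.05 -0.32] w 0.004169614154043987
shift mm [  21.2 -181.5  121. ] turn/5deg [-0.   -0.    0.02]
```

View pics/s4c.png

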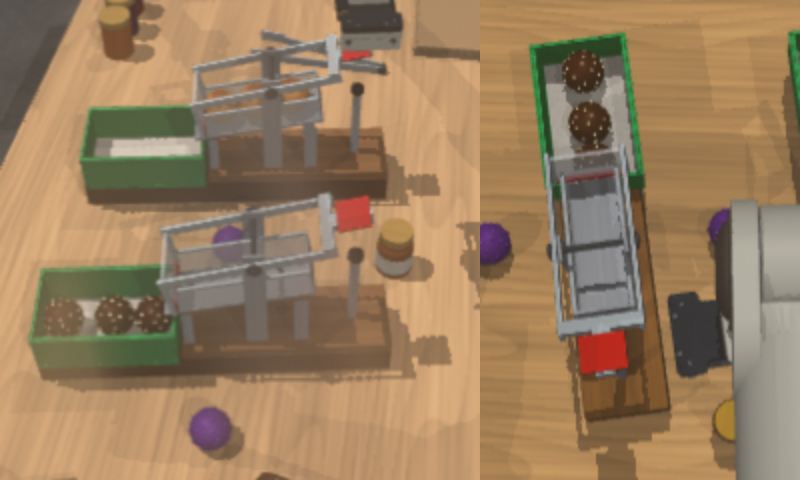

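The gate is shut and the paddle up. All three rolls are in the tray, the plain unit and jar look undisturbed, and the arm is clear. I hand the job in.

```bash
python3 -c "
from station import robot
print(robot.job_done())"
```

```text
the job is handed in; nothing more can be done
None
```

The three seeded rolls are served and the job is handed in, at about 9.4 s of the 38 s allowed.

- **Pressing:** I pushed the seeded dispenser's paddle down with the shut fingers until it met its stop. The highest force reading was about 24 N, against the stop, and I then eased it to 17 N. I held it down until the side and top views showed all three rolls at rest in the green tray and the chute empty.
- **Closing:** I let the paddle up at about 40 mm/s, roughly 0.3 rad/s. The contact force fell steadily to zero, with no sign of a snap.
- **Last checks:** The final views show:
  - the gate shut and the paddle up;
  - three seeded rolls in the tray;
  - the plain dispenser still full and the jam jar in place;
  - the arm clear, with a force reading near zero.

No check failed. I did not measure the lever's closing speed directly. I also did not compare the loaf and tongs with their starting places; the arm's path stayed away from both.

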